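# Latch the firing tally on the ware board's stud

### The arm

A 6-joint arm with a two-finger parallel gripper is mounted at the origin on the work surface; the furniture and walls round the work are solid. World frame = base frame: x ahead of the robot, y to its left, z up, the work surface at z = 0. Lengths are in mm, angles in rad, forces in N, time in s.
With the tool pointing down it reaches from about 425 to 1125 mm from the base axis. Payload 14.9 kg.
Tool frame: the origin (TCP) lies at the centre of the arm's flange, where the gripper is bolted on; the fingertips stand 191 mm ahead of it and the grasp point (between the pads) lies 172 mm ahead of it; z points along the fingers, y is the direction in which the jaws open and shut (so a half turn about z gives the same grasp; the last joint's range is limited). The gripper opens to 91 mm and grips with 3 to 60 N. Pads are 32 mm wide; open, the fingers measure 118 mm over their backs; the gripper's body (76 mm by 178 mm) begins 60 mm behind the grasp point.
Start: joints at [-1.266, 0.379, 1.734, -0, 1.028, -0.033], TCP at [231.985, -660.457, 404.732] pointing down, gripper open.
Joint ranges: [-2.77, 2.77], [-0.74, 2.19], [0, 2.66], [-1.06, 4.2], [0.31, 2.87], [-3.08, 3.08]. Speed limits (rad/s): [1.89, 1.89, 2.39, 3.14, 3.14, 3.14].

### API

Orientations are given as a rotation vector (axis times angle).
In Python, from station import bot gives the robot as it stands.
- The arm moves only by the tool send_rows, never from a script. Its argument "series" is a list of rows, each a list of 3 entries, a list of its own where there are three numbers: the shift along the tool's x, y, z in mm, then the turn, a rotation vector about the tool's x, y, z in rad, then the opening, from -1 (shut) to 1 (fully open). A call has 1 to 12 rows; each row shifts and turns the commanded pose from where the row before left it, along the tool's axes as they then stand; what a row does not reach is not made up. A row lasts 1/8 s, in which the tool goes at most 62.5 mm and 10.7 degrees, less where a joint would pass 70% of its speed; a pose out of reach is approached as far as the arm can. A call with a gripper value outside its range is refused whole. The fingers move at their own pace and stop on an object; "squeeze" is the grip in N (left out, the last holds). Time passes only in rows, so rows that do not move let the fingers close. It gives the time, the measured TCP pose, the force and the opening at its end, in the units of the state.
- bot.get_state(): the state, without advancing time (a new reading comes with each control period).
- bot.get_image(name): name is "side" or "top" or "wrist"; returns a dict with "frame" (420x560x3 uint8, red, green, blue), "vertical_fov" (degrees; the focal length in pixels is half the picture's height over the tangent of half this angle, whatever the lens; pixels are square), "cx", "cy" (the principal point, pixels), "distortion" ([k1, k2, p1, p2, k3] as OpenCV has them; the pictures are not rectified), "extrinsics" (4x4, takes a point from world to camera coordinates). Camera axes: x right, y up, looking along -z (the intrinsics and any distortion apply to the point x, -y, -z); pixel columns grow to the right and rows downward; lengths in mm; the calibration is good to about 2 mm. A picture is of the moment at which its call begins. There is no depth.
- bot.sign_off(): hands the job in, once; it reports no verdict.
The state is a dict: "clock": time; "q": joint angles; "qd": joint speeds; "joint_efforts": joint torques, N m; "eef_pos": TCP position; "eef_rot": TCP orientation; "force": force on the tool from outside, world axes, zero at the start; "moment": the same for the moment, N m; "gripper_width": finger opening in mm.
Only numpy, scipy, OpenCV 4.12 (cv2) and the standard library are available. Lean on these libraries where they do the work, as an engineer would, in place of code of your own. Each camera call takes 0.05 s, during which the arm holds its last target.

### The job

Put the tally with the oblong eye on the T-headed stud of the ware board: tilt it so that the eye passes over one end of the wide head, draw it across under the head, level it so that it cannot lift off, and leave it lying flat on the board with the stud standing in its eye. Leave the tally with the small round hole and the kiln stilt on the board where they are.

Things in the scene. Friction and masses are not known exactly. Their poses are not given: they have to be found in the camera images.
- oblong_tally: Flat aluminium plate 5 mm thick, about 120 g, with an oblong eye 60 mm (own x) by 36 mm (y) in a frame of bars 10 mm wide. A tail 32 mm wide runs on to x = 114 mm and bears an upright wooden grip block: 40 mm in x centred at x = 72, 12 mm thick in y, from z = 5 to 41 mm; pinch it across y. Origin: eye centre, underside; z up. Lies flat on the table, grip end (+x) roughly to the right (-y).
- stud: Fixed steel T-stud on the ware board. Origin: foot of the stem on the board's top, 19 mm above the table; z up. Stem 10 mm thick; head a bar 72 mm long in own x (+x roughly to the right, -y), 12 mm wide, from z = 34 to 42 mm. The eye passes it tilted about 30 degrees lengthwise, one end first. The fixed pine board spans x -58 to 258, y -74 to 74 mm from the stud.
- round_tally: Bystander: a tally of the same outline and grip as the oblong one, but with only a round hole 24 mm in diameter in place of the oblong eye; flat on the table. Origin: centre of that hole, on the underside.
- stilt: Bystander: a loose three-armed kiln stilt, 58 x 50 x 24 mm, standing on the ware board, about 215 mm from the stud in the stud's own +x. Origin: centre of its underside.

How it is judged (in metres and radians):
At the end, for the whole second after the job is handed in: The oblong-eyed tally lies on the board under the stud's head with the stem in its eye: eye centre within 30 mm of the stem, underside less than 10 mm above the board's top face, tilted less than 0.15 rad, at rest (horizontal distance between oblong_tally and stud below 0.03 m and z of oblong_tally in the frame of stud between -0.005 and 0.01 m and angle between oblong_tally's own z axis and vertical below 0.15 rad and linear speed of oblong_tally below 0.02 m/s); the robot touches nothing.
It fails at once if the round-holed tally is moved more than 30 mm (distance of round_tally from where it was at the start of the episode above 0.03 m).
It fails at once if the stilt is moved more than 30 mm (distance of stilt from where it was at the start of the episode above 0.03 m).
It also fails if it takes over 45 s, if anything falls off the work surface, if the arm or the gripper's body presses on something with over 40 N, if the wrist force passes 120 N, or if a joint passes its speed limit or range.

## Working session

There is one attempt and no reset: what is moved stays moved. The work goes in short steps, Python scripts to look and compute and a tool call to move; the robot and the scene stay as the last step left them, time stands still between calls to the robot, and variables do not carry over. Pictures are saved under pics/ and viewed, and the job is handed in when it is done.

Besides the shell and the picture viewer there is one more tool, called after "Emit:" as a command line: name --argument value ..., lists and objects as JSON in quotes. send_rows: Moves the arm, as the interface text tells. Its arguments: {"type":"object","properties":{"series":{"type":"array"},"squeeze":{"type":"number"}},"required":["series"]}

```bash
ls; mkdir -p pics; python3 - <<'E'
from station import bot
import cv2
s=bot.get_state(); print(s)
for n in ("side","top","wrist"):
    d=bot.get_image(n); cv2.imwrite(f"pics/{n}0.png",cv2.cvtColor(d["frame"],cv2.COLOR_RGB2BGR))
    print(n,d["vertical_fov"],d["cx"],d["cy"],d["distortion"]);print(d["extrinsics"])
E
```

```text
pics
{'clock': 0.0, 'q': array([-1.26629233e+00,  3.79398842e-01,  1.73478764e+00, -4.75679442e-06,
        1.02847325e+00, -3.33288635e-02]), 'qd': array([-6.88522750e-04, -1.14146094e-03, -1.11876814e-03, -6.95874990e-04,
        4.44446893e-04,  1.34686216e-05]), 'joint_efforts': array([ 3.23134591e-04, -7.63710594e+01, -4.34361112e+01,  6.50812523e-02,
        4.25196416e-02, -8.69099745e-05]), 'eef_pos': array([ 231.92836294, -660.25943122,  404.09153983]), 'eef_rot': array([-3.09583761e+00, -5.27972793e-01,  2.32831769e-04]), 'force': array([ 0.24374604,  0.13763142, -0.33100098]), 'moment': array([-0.05734031, -0.04321958, -0.00277841]), 'gripper_width': 91.02331746755442}
side 48.57209490198771 283.5854294628902 211.79737152710675 [-0.10915125  0.          0.          0.          0.        ]
[[ 8.40123848e-01 -5.42322791e-01  8.82671960e-03 -3.81040976e+02]
 [ 1.99137370e-01  3.23543392e-01  9.25021071e-01 -1.68552198e+02]
 [-5.04515835e-01 -7.75374532e-01  3.79813254e-01 -7.13444991e+02]
 [ 0.00000000e+00  0.00000000e+00  0.00000000e+00  1.00000000e+00]]
top 50.002759905159614 273.87948069031495 205.80050660223327 [-0.02229603  0.          0.          0.          0.        ]
[[ 3.75633992e-03 -9.99972505e-01 -6.39371356e-03  3.24688577e+01]
 [ 9.82939756e-01  2.51645343e-03  1.83910586e-01 -4.70473988e+02]
 [-1.83889440e-01 -6.97546592e-03  9.82922183e-01 -9.08893364e+02]
 [ 0.00000000e+00  0.00000000e+00  0.00000000e+00  1.00000000e+00]]
wrist 58.477952852417175 279.91630588716475 213.67576561417954 [-0.0502879  0.         0.         0.         0.       ]
[[ 3.31412555e-01 -9.43485638e-01 -7.54882048e-04 -6.97266393e+02]
 [ 9.06294022e-01  3.18570704e-01 -2.77747822e-01  3.04015894e+01]
 [ 2.62291564e-01  9.13649701e-02  9.60653724e-01 -3.91335301e+02]
 [ 0.00000000e+00  0.00000000e+00  0.00000000e+00  1.00000000e+00]]
```

View pics/top0.png

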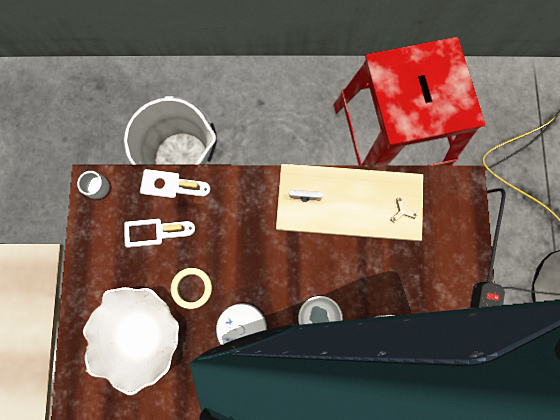

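View pics/side0.png

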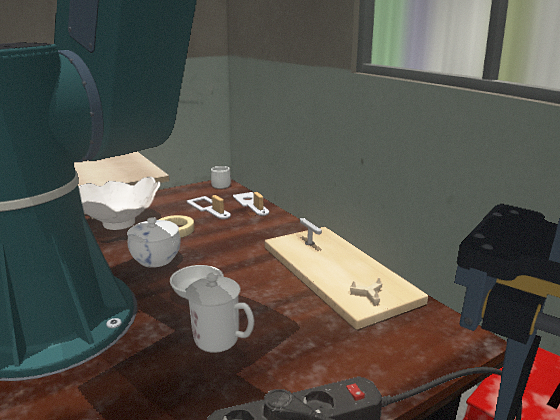

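View pics/wrist0.png

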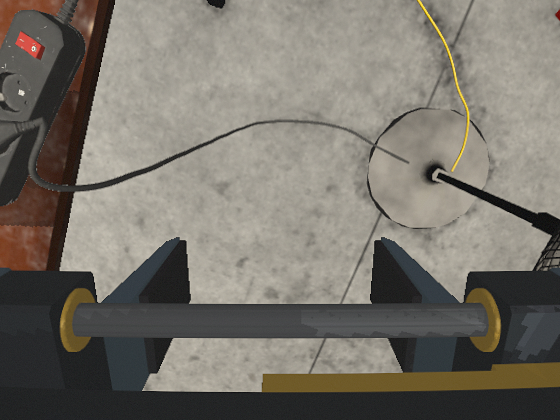

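The top view shows the oblong tally with its eye near (143,234) and grip near (175,229). The round tally is at (160,184), the T-stud at (305,195) and the stilt at (403,212). I'll enlarge these areas to measure them.

```bash
python3 - <<'E'
import cv2
im=cv2.imread("pics/top0.png")
cv2.imwrite("pics/c1.png",cv2.resize(im[205:260,110:210],None,fx=8,fy=8,interpolation=cv2.INTER_CUBIC))
cv2.imwrite("pics/c2.png",cv2.resize(im[160:245,270:430],None,fx=5,fy=5,interpolation=cv2.INTER_CUBIC))
E
cat > h.py <<'E'
import numpy as np, cv2
from scipy.spatial.transform import Rotation as R
def K(d):
    f=d["frame"].shape[0]/2/np.tan(np.radians(d["vertical_fov"])/2)
    return np.array([[f,0,d["cx"]],[0,f,d["cy"]],[0,0,1.]])
def ray(d,px):
    u=cv2.undistortPoints(np.array([[px]],float),K(d),np.array(d["distortion"]))[0,0]
    E=d["extrinsics"];Rm=E[:3,:3];c=-Rm.T@E[:3,3]
    return c,Rm.T@np.array([u[0],-u[1],-1.])
def onz(d,px,z):
    c,r=ray(d,px); return c+r*(z-c[2])/r[2]
def proj(d,P):
    E=d["extrinsics"];p=(E[:3,:3]@np.atleast_2d(P).T).T+E[:3,3]
    p=p*[1,-1,-1]
    return cv2.projectPoints(p,np.zeros(3),np.zeros(3),K(d),np.array(d["distortion"]))[0][:,0]
E
```

```text
(no output)
```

View pics/c1.png

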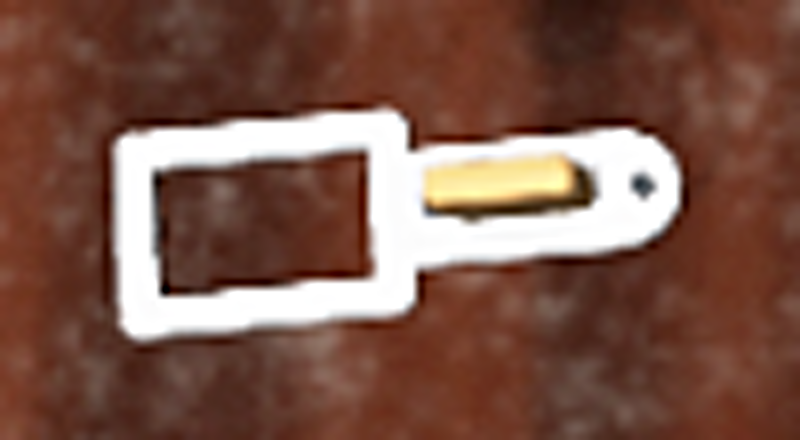

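View pics/c2.png

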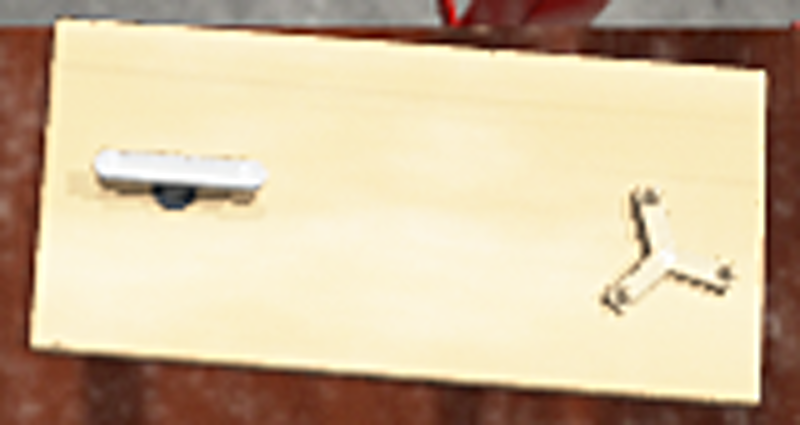

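```bash
python3 - <<'E'
from station import bot
from h import *
d=bot.get_image("top")
def c(u,v,s,x0,y0): return ((u+.5)/s-.5+x0,(v+.5)/s-.5+y0)
out=[onz(d,c(*p,8,110,205),5)[:2] for p in [(115,132),(407,110),(414,310),(125,340)]]
inn=[onz(d,c(*p,8,110,205),5)[:2] for p in [(155,170),(370,150),(373,277),(160,297)]]
hole=onz(d,c(643,185,8,110,205),5)[:2]
print("out",np.mean(out,0),"in",np.mean(inn,0),"hole",hole)
o=np.array(out);print(np.linalg.norm(o[1]-o[0]),np.linalg.norm(o[2]-o[1]))
oc=np.mean(out,0); v=o[1]-o[0]+o[2]-o[3];print("yaw",np.arctan2(v[1],v[0]),np.arctan2(*(hole-oc)[::-1]),np.linalg.norm(hole-oc))
g=[onz(d,c(*p,8,110,205),41)[:2] for p in [(425,188),(573,175)]];print("grip",g,np.mean(g,0))
a=onz(d,c(94,166,5,270,160),61)[:2];b=onz(d,c(267,178,5,270,160),61)[:2]
print("head",a,b,(a+b)/2,np.linalg.norm(a-b),np.arctan2(*(b-a)[::-1]))
B=[onz(d,c(*p,5,270,160),19)[:2] for p in [(57,18),(766,70),(759,403),(31,347)]]
B=np.array(B);v=B[1]-B[0]+B[2]-B[3];yaw=np.arctan2(v[1],v[0]);print("board",B,"yaw",yaw,np.linalg.norm(v)/2)
cb=B.mean(0);print("stud from board",cb-100*np.array([np.cos(yaw),np.sin(yaw)]))
E
```

```text
out [417.75207879 320.9309952 ] in [417.52607896 321.10903248] hole [428.4367447  217.68046749]
80.62004076332597 55.24338077859817
yaw -1.4774698155803037 -1.467680442875998 103.80189574296178
grip [array([422.52694106, 268.25286485]), array([426.11333721, 229.2542624 ])] [424.32013913 248.75356363]
head [494.82537648   3.62758122] [489.88479567 -68.48709779] [492.35508608 -32.42975828] 72.28372063002142 -1.6391994983045985
board [[ 570.84899345   18.75074162]
 [ 547.96344196 -293.48514168]
 [ 400.8577279  -282.08710886]
 [ 424.24733727   29.81135788]] yaw -1.6448038625087746 312.9237436710121
stud from board [493.37337477 -32.02626856]
```

```bash
cat >> h.py <<'E'
def pose(grasp,yaw,tilt=0,flip=False):
    "tool pose, tool x along tally +x (or -x if flip); tilt raises grip end. grasp = grasp point world"
    r=R.from_euler('z',yaw)*R.from_euler('y',-tilt)*R.from_euler('x',np.pi)
    if flip: r=r*R.from_euler('z',np.pi)
    m=r.as_matrix(); return np.array(grasp,float)-172*m[:,2], r
def rel(p0,r0,p1,r1):
    return r0.inv().apply(p1-p0),(r0.inv()*r1).as_rotvec()
def show(a,ra,b,rb):
    t,w=rel(a,ra,b,rb); print("shift",t.round(1),"turn",w.round(3),"rows>=",np.ceil(max(np.linalg.norm(t)/62.5,np.degrees(np.linalg.norm(w))/10.7)))
E
python3 - <<'E'
from station import bot
from h import *
s=bot.get_state(); r=R.from_rotvec(s["eef_rot"]); print(r.as_matrix().round(3))
d=bot.get_image("top")
for p in [(141,170),(178,170),(145,196),(178,195),(212,188)]: print(onz(d,p,5).round())
yaw=-1.473
for fl in (0,1):
  p,rr=pose([424.5,249,30],yaw,0,fl); print(p,rr.as_matrix().round(2)); show(s["eef_pos"],r,p,rr)
E
```

```text
[[ 0.943  0.331 -0.   ]
 [ 0.331 -0.943  0.001]
 [-0.    -0.001 -1.   ]]
[559. 333.   5.]
[559. 250.   5.]
[499. 320.   5.]
[501. 247.   5.]
[518. 172.   5.]
[424.5 249.  202. ] [[ 0.1 -1.  -0. ]
 [-1.  -0.1 -0. ]
 [ 0.   0.  -1. ]]
shift [ 483.1 -794.   202.9] turn [-0.000e+00  1.000e-03  1.811e+00] rows>= 16.0
[424.5 249.  202. ] [[-0.1  1.  -0. ]
 [ 1.   0.1 -0. ]
 [ 0.  -0.  -1. ]]
shift [ 483.1 -794.   202.9] turn [-1.000e-03 -0.000e+00 -1.331e+00] rows>= 16.0
```

Emit:
send_rows --series '[[[41, -35, 0], [0, 0, 0], 0], [[41, -35, 0], [0, 0, 0], 0], [[41, -35, 0], [0, 0, 0], 0], [[41, -35, 0], [0, 0, 0], 0], [[41, -35, 0], [0, 0, 0], 0], [[41, -35, 0], [0, 0, 0], 0], [[41, -35, 0], [0, 0, 0], 0], [[41, -35, 0], [0, 0, 0], 0], [[41, -35, 0], [0, 0, 0], 0], [[41, -35, 0], [0, 0, 0], 0], [[41, -35, 0], [0, 0, 0], 0], [[41, -35, 0], [0, 0, 0], 0]]' --squeeze 50

```text
clock: 1.75
eef_pos: [557.7, -99.4, 404.9]
eef_rot: [3.097, 0.528, 0.001]
force: [1.5, -0.4, -1.1]
gripper_width: 45.7
```

```bash
python3 - <<'E'
from station import bot
from h import *
s=bot.get_state(); r=R.from_rotvec(s["eef_rot"]); print(s["clock"],s["eef_pos"],s["q"].round(2),s["gripper_width"])
p,rr=pose([430,249,110],-1.473,0,1); show(s["eef_pos"],r,p,rr); print(rr.inv().apply(p-s["eef_pos"]))
E
```

```text
1.75 [557.66595299 -99.41537876 404.92423329] [-0.22  0.17  2.01 -0.    0.96  1.02] 45.710972758865644
shift [  -5.  -371.1  122.9] turn [ 0.    -0.    -1.331] rows>= 8.0
[359.21593177 -93.0364771  122.92423329]
```

Emit:
send_rows --series '[[[0, 0, 0], [0, 0, -0.166], 0], [[0, 0, 0], [0, 0, -0.166], 0], [[0, 0, 0], [0, 0, -0.166], 0], [[0, 0, 0], [0, 0, -0.166], 0], [[0, 0, 0], [0, 0, -0.166], 0], [[0, 0, 0], [0, 0, -0.166], 0], [[0, 0, 0], [0, 0, -0.166], 0], [[0, 0, 0], [0, 0, -0.166], 0]]'

```text
clock: 2.75
eef_pos: [556.9, -101.1, 404.7]
eef_rot: [-2.107, -2.33, 0.0]
force: [-0.2, -0.4, 0.6]
gripper_width: 45.6
```

Emit:
send_rows --series '[[[45, -12, 15], [0, 0, 0], 0], [[45, -12, 15], [0, 0, 0], 0], [[45, -12, 15], [0, 0, 0], 0], [[45, -12, 15], [0, 0, 0], 0], [[45, -12, 15], [0, 0, 0], 0], [[45, -12, 15], [0, 0, 0], 0], [[45, -12, 15], [0, 0, 0], 0], [[44, -9, 15], [0, 0, 0], 0]]'

```text
clock: 3.75
eef_pos: [429.6, 248.8, 284.4]
eef_rot: [2.113, 2.324, 0.001]
force: [0.6, -0.2, -1.0]
gripper_width: 45.6
```

```bash
python3 - <<'E'
from station import bot
from h import *
d=bot.get_image("wrist"); s=bot.get_state()
cv2.imwrite("pics/w1.png",cv2.cvtColor(d["frame"],cv2.COLOR_RGB2BGR))
r=R.from_rotvec(s["eef_rot"]); print(s["clock"],s["eef_pos"],s["q"].round(2),s["gripper_width"],r.as_matrix().round(3))
m=R.from_euler('z',-1.473).as_matrix()
for P in [(-40,-28,5),(40,-28,5),(40,28,5),(-40,28,5),(52,-6,41),(92,-6,41),(92,6,41),(52,6,41)]:
  print(P,proj(d,m@np.array(P)+[417.6,321,0]).round(1))
E
```

```text
3.8 [428.34904862 251.6040297  282.93502218] [0.48 0.26 2.19 0.   0.7  0.39] 45.71024982398415 [[-0.096  0.995 -0.001]
 [ 0.995  0.096  0.   ]
 [ 0.    -0.001 -1.   ]]
(-40, -28, 5) [[227.9  54.9]]
(40, -28, 5) [[232.2 176.9]]
(40, 28, 5) [[312.2 176.6]]
(-40, 28, 5) [[314.6  54.6]]
(52, -6, 41) [[261.5 206.7]]
(92, -6, 41) [[262.6 266.5]]
(92, 6, 41) [[281.1 266.4]]
(52, 6, 41) [[281.  206.7]]
```

View pics/w1.png

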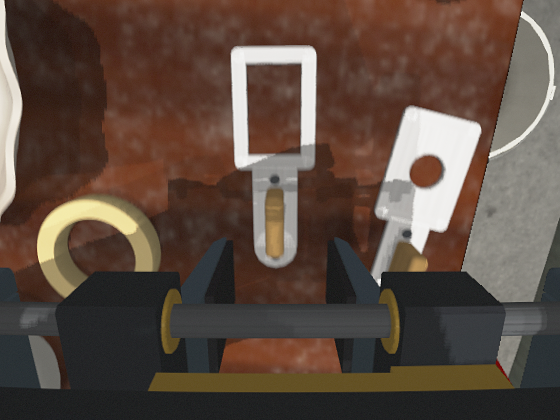

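```bash
python3 - <<'E'
from station import bot
from h import *
d=bot.get_image("wrist"); s=bot.get_state()
cv2.imwrite("pics/w2.png",cv2.cvtColor(d["frame"],cv2.COLOR_RGB2BGR))
cv2.imwrite("pics/w2c.png",cv2.resize(cv2.cvtColor(d["frame"],cv2.COLOR_RGB2BGR)[30:280,180:370],None,fx=3,fy=3)[:,:][:600] if 0 else cv2.resize(cv2.cvtColor(d["frame"],cv2.COLOR_RGB2BGR)[30:280,180:370],None,fx=2.4,fy=2.4))
print(s["clock"],s["eef_pos"])
E
```

```text
3.85 [429.00164875 249.94235757 283.56241363]
```

View pics/w2c.png

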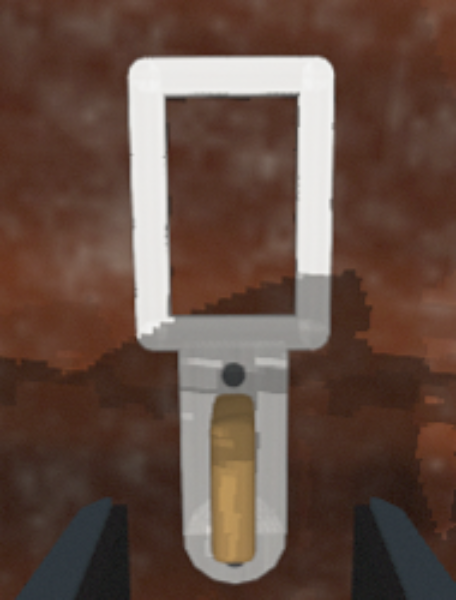

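```bash
python3 - <<'E'
from station import bot
from h import *
d=bot.get_image("wrist"); s=bot.get_state()
print(s["eef_pos"])
c=lambda p:((p[0]+.5)/2.4-.5+180,(p[1]+.5)/2.4-.5+30)
o=np.array([onz(d,c(p),5)[:2] for p in [(130,57),(333,57),(329,350),(137,350)]])
print(o,o.mean(0)); v=o[2]-o[1]+o[3]-o[0]; print(np.linalg.norm(v)/2,np.arctan2(v[1],v[0]))
i=np.array([onz(d,c(p),5)[:2] for p in [(166,96),(299,96),(297,317),(170,317)]]);print("in",i.mean(0));v=i[2]-i[1]+i[3]-i[0]; print(np.linalg.norm(v)/2,np.arctan2(v[1],v[0]))
g=np.array([onz(d,c(p),41)[:2] for p in [(233,395),(233,563)]]);print(g,g.mean(0))
E
```

```text
[429.611027   248.69805625 284.09547284]
[[388.27065068 360.05206518]
 [442.43616297 365.34917715]
 [451.12727652 286.16836602]
 [395.63987107 280.70816286]] [419.36849031 323.0694428 ]
79.66809131781822 -1.469829594567057
in [419.5962418  322.89871269]
60.089287256465305 -1.4702388966283786
[[424.18270431 278.5346723 ]
 [428.58896848 232.61244948]] [426.38583639 255.57356089]
```

Emit:
send_rows --series '[[[1, -2, 20], [0, 0, 0], 0], [[1, -2, 20], [0, 0, 0], 0], [[0, 0, 20], [0, 0, 0], 0], [[0, 0, 15], [0, 0, 0], 0], [[0, 0, 6], [0, 0, 0], 0], [[0, 0, 0], [0, 0, 0], 0]]'

```text
clock: 4.65
eef_pos: [426.4, 248.9, 203.8]
eef_rot: [-2.114, -2.324, 0.0]
force: [0.1, 0.1, -0.5]
gripper_width: 45.3
```

```bash
python3 - <<'E'
from station import bot
from h import *
d=bot.get_image("wrist"); s=bot.get_state()
cv2.imwrite("pics/w3.png",cv2.cvtColor(d["frame"],cv2.COLOR_RGB2BGR))
print(s["clock"],s["eef_pos"],s["force"])
E
```

```text
4.7 [426.43286152 249.01095223 204.08359246] [-0.65682793  0.73189002 -0.34410001]
```

View pics/w3.png

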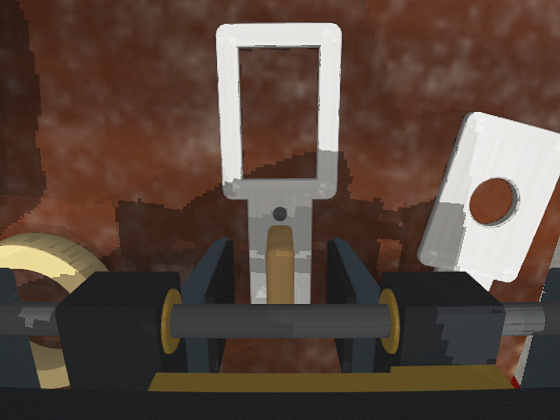

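The block, at column 280, is centred between the fingers, and the round tally is clear of them. I'll close the gripper and lift.

Emit:
send_rows --series '[[[0, 0, 0], [0, 0, 0], -1], [[0, 0, 0], [0, 0, 0], -1], [[0, 0, 0], [0, 0, 0], -1], [[0, 0, 0], [0, 0, 0], -1], [[0, 0, 0], [0, 0, 0], -1], [[0, 0, 0], [0, 0, 0], -1]]' --squeeze 50

```text
clock: 5.45
eef_pos: [426.2, 249.1, 203.9]
eef_rot: [2.113, 2.324, 0.0]
force: [-1.2, -0.7, 5.4]
gripper_width: 12.1
```

Emit:
send_rows --series '[[[0, 0, -15], [0, 0, 0], -1], [[0, 0, -25], [0, 0, 0], -1], [[0, 0, -40], [0, 0, 0], -1], [[0, 0, -40], [0, 0, 0], -1], [[0, 0, -20], [0, 0, 0], -1], [[0, 0, 0], [0, 0, 0], -1]]'

```text
clock: 6.2
eef_pos: [426.4, 249.1, 345.6]
eef_rot: [2.113, 2.324, 0.005]
force: [0.4, -0.2, -1.7]
gripper_width: 12.0
```

```bash
python3 - <<'E'
from station import bot
from h import *
d=bot.get_image("wrist"); s=bot.get_state()
cv2.imwrite("pics/w4.png",cv2.cvtColor(d["frame"],cv2.COLOR_RGB2BGR))
print(s["clock"],s["eef_pos"],s["force"],s["gripper_width"])
d=bot.get_image("side");cv2.imwrite("pics/s4.png",cv2.resize(cv2.cvtColor(d["frame"],cv2.COLOR_RGB2BGR)[100:310,130:410],None,fx=2.5,fy=2.5))
E
```

```text
6.25 [426.01975228 248.95277325 344.27014665] [ 0.19126372  0.39468912 -1.49897988] 11.75803497948997
```

View pics/w4.png

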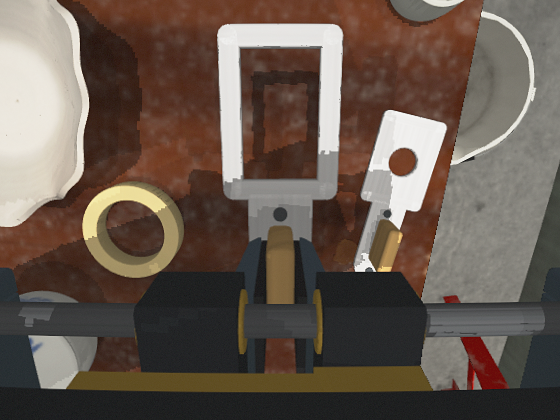

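View pics/s4.png

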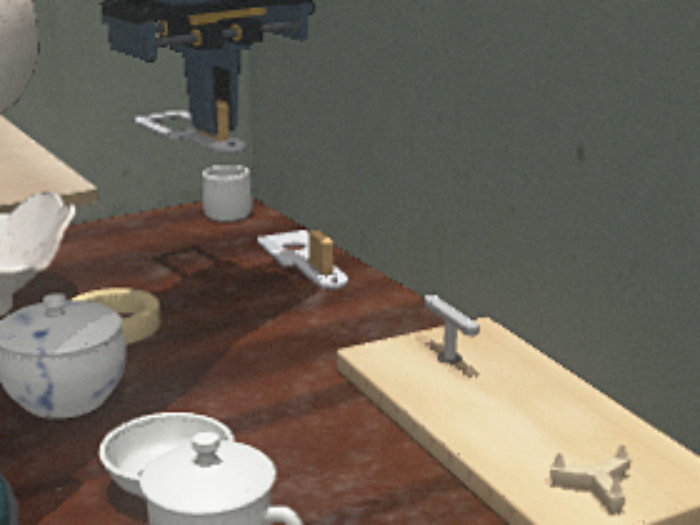

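```bash
python3 - <<'E'
from station import bot
from h import *
d=bot.get_image("wrist"); s=bot.get_state()
p=s["eef_pos"]; r=R.from_rotvec(s["eef_rot"]); print(p)
im=cv2.cvtColor(d["frame"],cv2.COLOR_RGB2BGR)
cv2.imwrite("pics/w5c.png",cv2.resize(im[10:220,190:370],None,fx=2.8,fy=2.8))
# stud-side plan
ys=-1.642; S=np.array([492.7,-32.3])
u=np.array([np.cos(ys),np.sin(ys)])
# assume tally in tool: origin at tool (72ish,0,204)
r1=R.from_euler('z',ys)*R.from_euler('x',np.pi)*R.from_euler('z',np.pi)
tgt=np.r_[S+u*(-14),140]
for ex in (72,73.5):
  p1=tgt-r1.apply([ex,0,204]); print(p1,r.inv().apply(p1-p)); show(p,r,p1,r1)
E
```

```text
[425.80944342 248.82630691 342.95370632]
[488.57367574 -90.15303318 344.        ] [-343.40507543   30.32404228   -0.91827332]
shift [-343.4   30.3   -0.9] turn [-0.001  0.001  0.166] rows>= 6.0
[488.46696045 -91.64923231 344.        ] [-344.88440405   30.07587727   -0.91729551]
shift [-344.9   30.1   -0.9] turn [-0.001  0.001  0.166] rows>= 6.0
```

View pics/w5c.png

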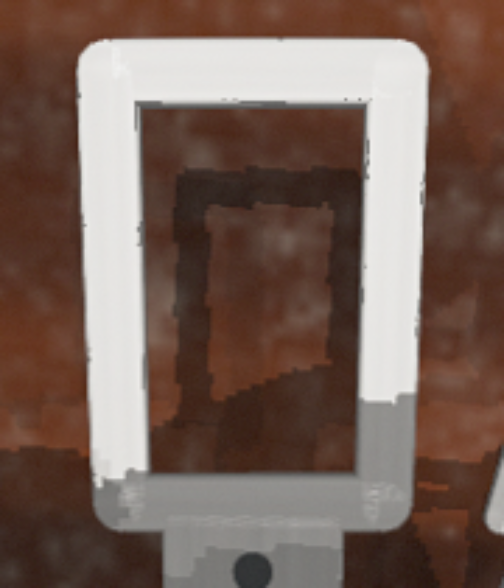

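```bash
python3 - <<'E'
from station import bot
from h import *
d=bot.get_image("wrist"); s=bot.get_state()
p=s["eef_pos"]; r=R.from_rotvec(s["eef_rot"]); print(p)
c=lambda q:((q[0]+.5)/2.8-.5+190,(q[1]+.5)/2.8-.5+10)
for L in ([(77,40),(428,38),(412,530),(95,530)],[(135,103),(368,103),(358,473),(148,474)]):
  o=np.array([r.inv().apply(onz(d,c(q),p[2]-199)-p) for q in L]); print(o.round(1),o.mean(0).round(2)); v=o[0]-o[3]+o[1]-o[2]; print(np.linalg.norm(v)/2,np.arctan2(v[1],v[0]))
r1=R.from_euler('z',-1.642)*R.from_euler('x',np.pi)*R.from_euler('z',np.pi)
print(r1.inv().apply(np.array([488.5,-91,344])-p))
E
```

```text
[425.82069915 248.83164697 342.76020792]
[[116.  -27.2 199. ]
 [116.3  27.8 198.9]
 [ 36.9  28.3 198.9]
 [ 36.9 -27.4 199. ]] [ 76.5    0.36 198.95]
79.2491962609022 -0.0022730211731142873
[[106.6 -18.4 199. ]
 [106.6  18.6 198.9]
 [ 47.   18.5 198.9]
 [ 46.8 -17.8 199. ]] [ 76.78   0.24 198.95]
59.704470171096645 -0.0040525184949279066
[-334.51131772   86.69729728   -1.23979208]
```

Emit:
send_rows --series '[[[0, 0, 0], [0, 0, 0.083], -1], [[0, 0, 0], [0, 0, 0.083], -1], [[-28, 7, 0], [0, 0, 0], -1], [[-42, 11, 0], [0, 0, 0], -1], [[-42, 11, 0], [0, 0, 0], -1], [[-42, 11, 0], [0, 0, 0], -1], [[-42, 11, 0], [0, 0, 0], -1], [[-42, 11, 0], [0, 0, 0], -1], [[-42, 11, 0], [0, 0, 0], -1], [[-34, 8, 0], [0, 0, 0], -1], [[-20, 5, 0], [0, 0, 0], -1], [[0, 0, 0], [0, 0, 0], -1]]'

```text
clock: 7.9
eef_pos: [488.2, -91.1, 342.8]
eef_rot: [-2.3, -2.138, 0.001]
force: [-0.8, 0.3, -1.2]
gripper_width: 11.9
```

```bash
python3 - <<'E'
from station import bot
from h import *
bot.get_image("top")
d=bot.get_image("wrist"); s=bot.get_state()
cv2.imwrite("pics/w6.png",cv2.cvtColor(d["frame"],cv2.COLOR_RGB2BGR))
print(s["clock"],s["eef_pos"],s["eef_rot"],s["q"].round(2),s["gripper_width"])
E
```

```text
8.0 [487.97355382 -89.91403749 342.98000796] [-2.29834445e+00 -2.13989464e+00  1.19700498e-03] [-0.23  0.15  2.17  0.    0.82 -0.16] 11.84393185198758
```

View pics/w6.png

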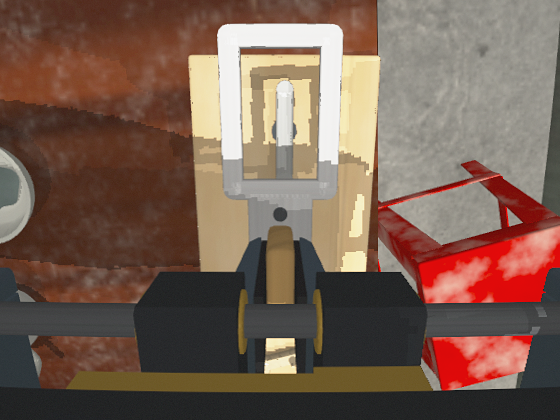

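```bash
python3 - <<'E'
from station import bot
from h import *
d=bot.get_image("wrist"); s=bot.get_state()
p=s["eef_pos"]; r=R.from_rotvec(s["eef_rot"]); print(p,r.as_matrix().round(3))
cv2.imwrite("pics/w7c.png",cv2.resize(cv2.cvtColor(d["frame"],cv2.COLOR_RGB2BGR)[10:210,200:360],None,fx=3,fy=3))
S=np.array([492.7,-32.3]);ys=-1.642
u=np.array([np.cos(ys),np.sin(ys)])
for x,z in [(-36,61),(0,61),(36,61)]:
    P=np.r_[S+u*x,z]; print(x,proj(d,P).round(1), r.inv().apply(P-p).round(1))
E
```

```text
[487.98561557 -89.64220892 343.13113482] [[ 0.071  0.997 -0.001]
 [ 0.997 -0.071  0.   ]
 [ 0.    -0.001 -1.   ]]
-36 [[281.6  85.9]] [ 93.4   1.  282.2]
0 [[281.6 140.6]] [ 57.4   1.  282.1]
36 [[281.5 191.6]] [ 21.4   1.  282.1]
```

View pics/w7c.png

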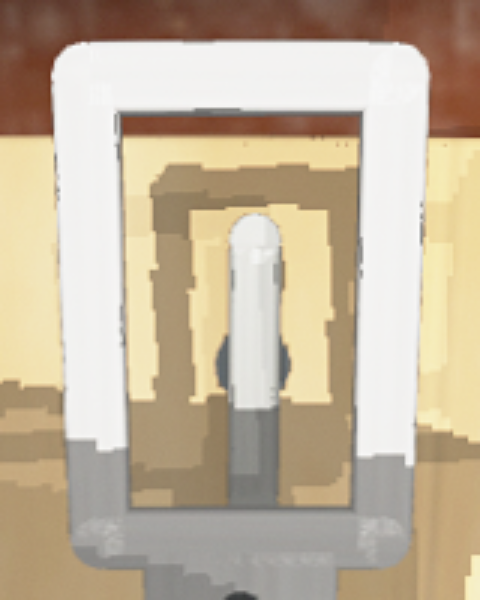

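```bash
cat >> h.py <<'E'
S=np.array([494.3,-30.9,19.]); YS=-1.642; E_T=np.array([75,.2,204])
def tp(X,Z,th,Y=0):
    b=R.from_euler('z',YS); t=b*R.from_euler('y',-th); r=t*R.from_euler('x',np.pi)*R.from_euler('z',np.pi)
    return S+b.apply([X,Y,Z])-r.apply(E_T), r
def where(p,r):
    b=R.from_euler('z',YS); o=b.inv().apply(p+r.apply(E_T)-S); t=b.inv()*r*R.from_euler('z',-np.pi)*R.from_euler('x',-np.pi)
    return o.round(1),t.as_rotvec().round(3)
def rows(p,r,pts):
    for q in pts:
        p1,r1=tp(*q); t,w=rel(p,r,p1,r1); print([t.round(1).tolist(),w.round(3).tolist(),-1]); p,r=p1,r1
E
python3 - <<'E'
from station import bot
from h import *
s=bot.get_state();p=s["eef_pos"]; r=R.from_rotvec(s["eef_rot"]); print(where(p,r))
Z=where(p,r)[0][2]
rows(p,r,[(-15.4,Z,.11*k) for k in range(6)])
print(tp(-15.4,Z,.55)[0],tp(-15.4,37,.55)[0])
E
```

```text
(array([-16. ,  -2.2, 120.2]), array([-0.001,  0.   ,  0.   ]))
[[-0.6, 1.9, -0.1], [-0.001, -0.0, 0.0], -1]
[[22.8, 0.0, -7.0], [-0.0, -0.11, 0.0], -1]
[[22.8, -0.0, -7.0], [-0.0, -0.11, -0.0], -1]
[[22.8, 0.0, -7.0], [0.0, -0.11, -0.0], -1]
[[22.8, -0.0, -7.0], [0.0, -0.11, 0.0], -1]
[[22.8, -0.0, -7.0], [0.0, -0.11, 0.0], -1]
[498.23315254  27.05589228 352.31654467] [498.23315254  27.05589228 269.11654467]
```

Emit:
send_rows --series '[[[-0.6, 1.9, 0], [0, 0, 0], -1], [[22.8, 0, -7], [0, -0.11, 0], -1], [[22.8, 0, -7], [0, -0.11, 0], -1], [[22.8, 0, -7], [0, -0.11, 0], -1], [[22.8, 0, -7], [0, -0.11, 0], -1], [[22.8, 0, -7], [0, -0.11, 0], -1], [[0, 0, 0], [0, 0, 0], -1], [[0, 0, 0], [0, 0, 0], -1]]'

```text
clock: 9.05
eef_pos: [498.4, 26.1, 352.9]
eef_rot: [1.985, 1.851, -0.558]
force: [0.8, -0.6, -0.7]
gripper_width: 11.7
```

```bash
python3 - <<'E'
from station import bot
from h import *
d=bot.get_image("side");cv2.imwrite("pics/s8.png",cv2.resize(cv2.cvtColor(d["frame"],cv2.COLOR_RGB2BGR)[100:310,170:450],None,fx=2.8,fy=2.8))
d=bot.get_image("wrist"); cv2.imwrite("pics/w8.png",cv2.cvtColor(d["frame"],cv2.COLOR_RGB2BGR))
s=bot.get_state();p=s["eef_pos"]; r=R.from_rotvec(s["eef_rot"]); print(s["clock"],where(p,r),s["q"].round(2))
rows(p,r,[(-15.4,120.2-83.2*k/4,.55) for k in (1,2,3,4)])
E
```

```text
9.15 (array([-14.3,   0.2, 120.8]), array([-0.   , -0.548, -0.   ])) [ 0.09  0.17  2.15 -0.65  1.02  0.56]
[[12.4, -0.3, 17.6], [-0.0, -0.002, -0.0], -1]
[[10.9, 0.0, 17.7], [0.0, 0.0, 0.0], -1]
[[10.9, 0.0, 17.7], [0.0, 0.0, 0.0], -1]
[[10.9, 0.0, 17.7], [0.0, 0.0, 0.0], -1]
```

View pics/s8.png

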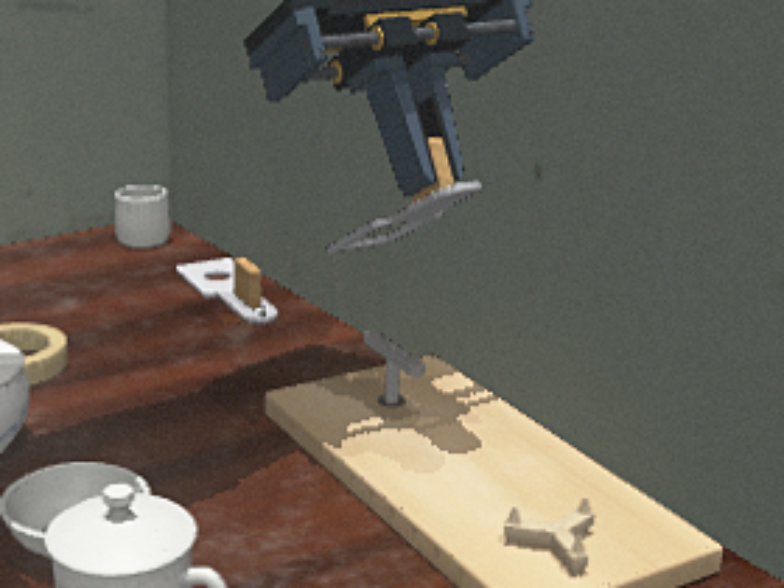

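View pics/w8.png

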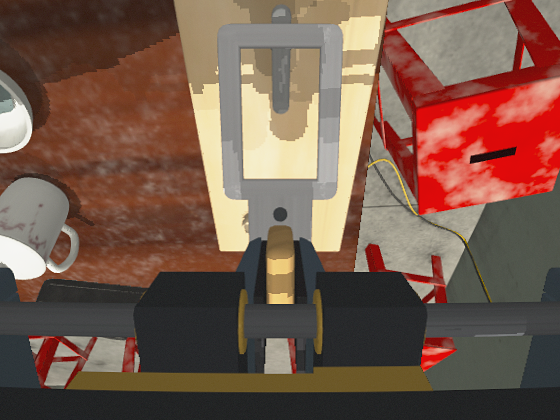

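Emit:
send_rows --series '[[[12, -0.2, 17.6], [0, 0, 0], -1], [[11, 0, 17.6], [0, 0, 0], -1], [[8, 0, 13], [0, 0, 0], -1], [[0, 0, 0], [0, 0, 0], -1], [[0, 0, 0], [0, 0, 0], -1]]'

```text
clock: 9.78
eef_pos: [498.5, 27.5, 295.7]
eef_rot: [1.984, 1.849, -0.56]
force: [0.2, 0.7, -0.8]
gripper_width: 11.9
```

```bash
python3 - <<'E'
from station import bot
from h import *
d=bot.get_image("side");cv2.imwrite("pics/s9.png",cv2.resize(cv2.cvtColor(d["frame"],cv2.COLOR_RGB2BGR)[150:270,250:390],None,fx=5,fy=5))
d=bot.get_image("wrist"); cv2.imwrite("pics/w9.png",cv2.cvtColor(d["frame"],cv2.COLOR_RGB2BGR))
s=bot.get_state();p=s["eef_pos"]; r=R.from_rotvec(s["eef_rot"]); print(s["clock"],where(p,r),s["q"].round(2))
b=R.from_euler('z',YS)
for P in [(-36,0,42),(-36,0,34)]: print(proj(d,S+b.apply(P)))
t,rr=p+r.apply(E_T),b*R.from_euler('y',-.55)
for P in [(-30,18,5),(-30,-18,5),(-40,-28,5)]: print(proj(d,t+rr.apply(P)))
Z=where(p,r)[0][2];rows(p,r,[(-15.4,Z+(37-Z)*k/3,.55) for k in (1,2,3)])
E
```

```text
9.875 (array([-15.9,   0.6,  64. ]), array([ 0.001, -0.55 , -0.   ])) [ 0.09  0.27  2.17 -0.7   0.93  0.65]
[[279.66892439  57.00010138]]
[[279.65690604  49.80066537]]
[[321.17248791  50.23012228]]
[[240.6748404   50.24140891]]
[[217.50320778  26.37910938]]
[[4.3, -0.4, 7.9], [0.001, -0.0, -0.0], -1]
[[4.7, 0.0, 7.7], [0.0, 0.0, 0.0], -1]
[[4.7, 0.0, 7.7], [0.0, 0.0, 0.0], -1]
```

View pics/s9.png

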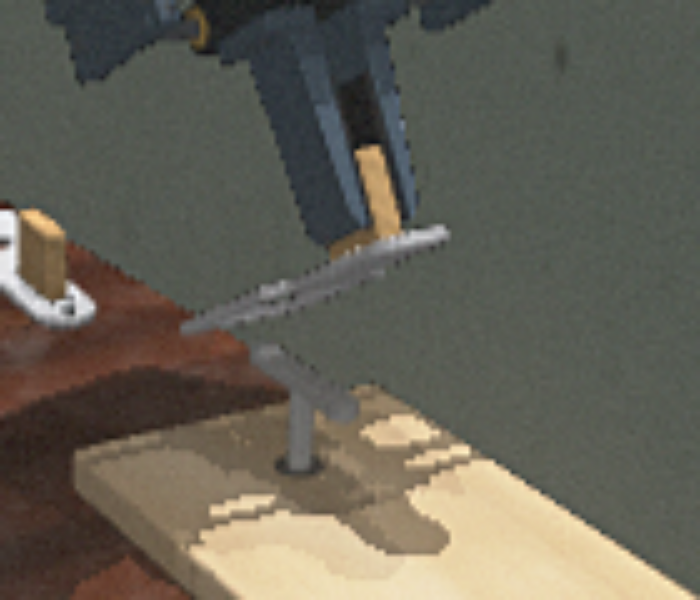

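View pics/w9.png

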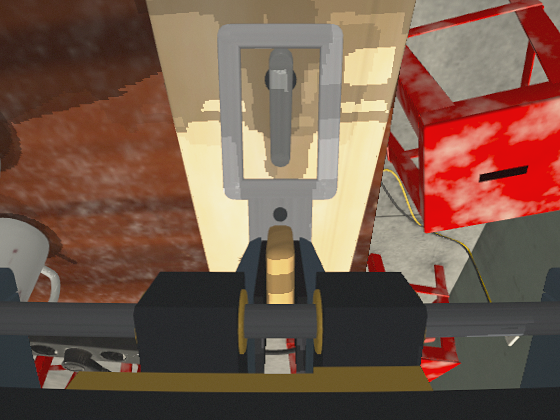

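The eye's far bar sits just beyond the head's near-left end, at row 46 against row 50, and is laterally centred. I'll lower it, biased slightly further out.

Emit:
send_rows --series '[[[5.3, -0.4, 7.2], [0, 0, 0], -1], [[5, 0, 7.5], [0, 0, 0], -1], [[4.7, 0, 7.7], [0, 0, 0], -1], [[0, 0, 0], [0, 0, 0], -1], [[0, 0, 0], [0, 0, 0], -1]]'

```text
clock: 10.5
eef_pos: [498.1, 28.6, 268.7]
eef_rot: [1.985, 1.849, -0.56]
force: [0.1, -0.1, -1.0]
gripper_width: 11.8
```

```bash
python3 - <<'E'
from station import bot
from h import *
d=bot.get_image("side");cv2.imwrite("pics/s10.png",cv2.resize(cv2.cvtColor(d["frame"],cv2.COLOR_RGB2BGR)[150:270,250:390],None,fx=5,fy=5))
d=bot.get_image("wrist"); cv2.imwrite("pics/w10.png",cv2.cvtColor(d["frame"],cv2.COLOR_RGB2BGR)[0:220,180:380])
s=bot.get_state();p=s["eef_pos"]; r=R.from_rotvec(s["eef_rot"]); print(s["clock"],where(p,r),s["force"],s["q"].round(2))
rows(p,r,[(-17+29.6*k/4,37,.55) for k in (1,2,3,4)])
E
```

```text
10.6 (array([-16.9,  -0.1,  36.8]), array([ 0.  , -0.55,  0.  ])) [-0.56789052  0.33339871 -1.3212827 ] [ 0.09  0.32  2.17 -0.72  0.89  0.7 ]
[[-6.3, 0.2, 3.6], [0.0, -0.0, -0.0], -1]
[[-6.3, 0.0, 3.9], [0.0, 0.0, 0.0], -1]
[[-6.3, 0.0, 3.9], [0.0, 0.0, 0.0], -1]
[[-6.3, -0.0, 3.9], [0.0, 0.0, 0.0], -1]
```

View pics/s10.png

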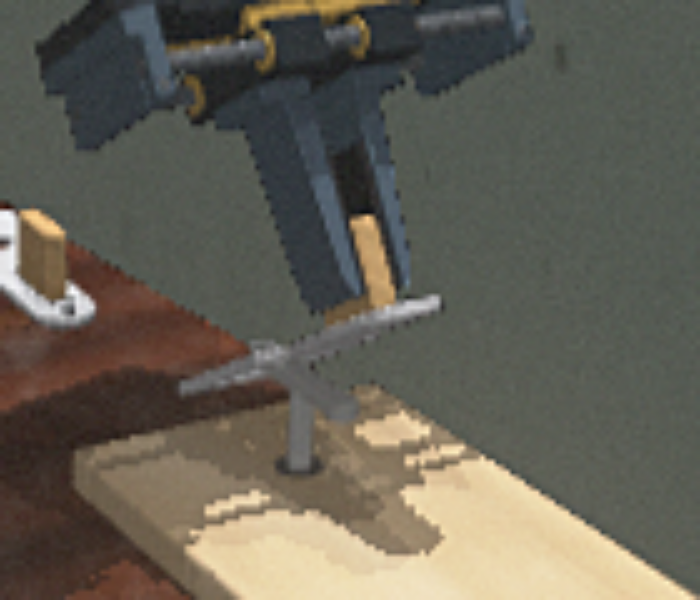

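View pics/w10.png

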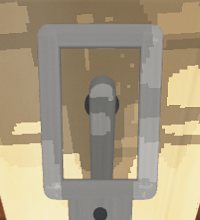

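Emit:
send_rows --series '[[[-6.3, 0, 3.8], [0, 0, 0], -1], [[-6.3, 0, 3.9], [0, 0, 0], -1], [[-6.3, 0, 3.9], [0, 0, 0], -1], [[-6.3, 0, 3.9], [0, 0, 0], -1], [[0, 0, 0], [0, 0, 0], -1], [[0, 0, 0], [0, 0, 0], -1]]'

```text
clock: 11.35
eef_pos: [496.0, -1.0, 268.6]
eef_rot: [1.985, 1.848, -0.56]
force: [-0.5, -0.4, -1.0]
gripper_width: 11.6
```

```bash
python3 - <<'E'
from station import bot
from h import *
d=bot.get_image("side");cv2.imwrite("pics/s11.png",cv2.resize(cv2.cvtColor(d["frame"],cv2.COLOR_RGB2BGR)[150:270,250:390],None,fx=5,fy=5))
d=bot.get_image("wrist"); cv2.imwrite("pics/w11.png",cv2.resize(cv2.cvtColor(d["frame"],cv2.COLOR_RGB2BGR)[0:220,180:380],None,fx=2,fy=2))
s=bot.get_state();p=s["eef_pos"]; r=R.from_rotvec(s["eef_rot"]); print(s["clock"],where(p,r),s["force"],s["moment"],s["q"].round(2))
rows(p,r,[(-13+30*np.cos(t),21+30*np.sin(t),t) for t in (.55,.45,.35,.25,.15,.07,0)])
E
```

```text
11.45 (array([12.6, -0.2, 36.5]), array([ 0.  , -0.55,  0.  ])) [-0.03674453 -0.34885133 -1.33181172] [ 0.40880745 -0.06545964 -0.03647367] [ 0.03  0.31  2.18 -0.75  0.87  0.67]
[[-0.1, 0.3, -0.1], [0.0, -0.0, 0.0], -1]
[[-19.8, 0.0, 11.5], [-0.0, 0.1, -0.0], -1]
[[-19.8, -0.0, 11.5], [0.0, 0.1, 0.0], -1]
[[-19.8, 0.0, 11.5], [0.0, 0.1, -0.0], -1]
[[-19.8, -0.0, 11.5], [0.0, 0.1, -0.0], -1]
[[-16.0, 0.0, 9.0], [-0.0, 0.08, -0.0], -1]
[[-14.0, 0.0, 7.8], [-0.0, 0.07, 0.0], -1]
```

View pics/s11.png

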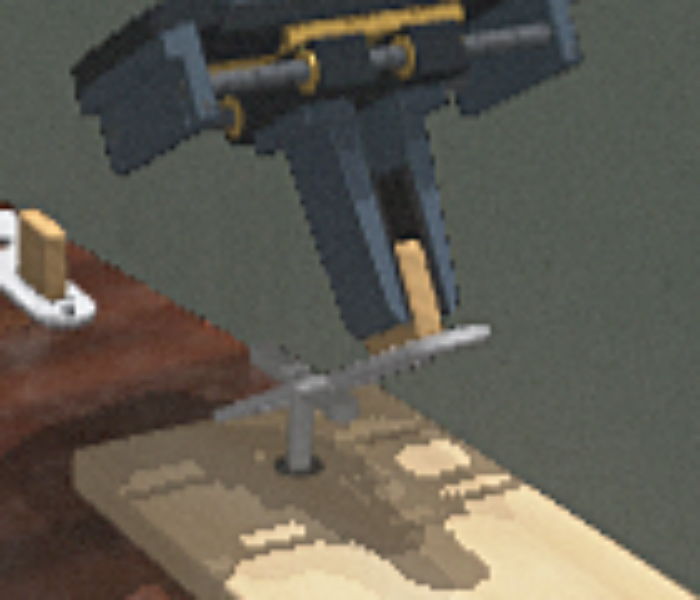

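View pics/w11.png

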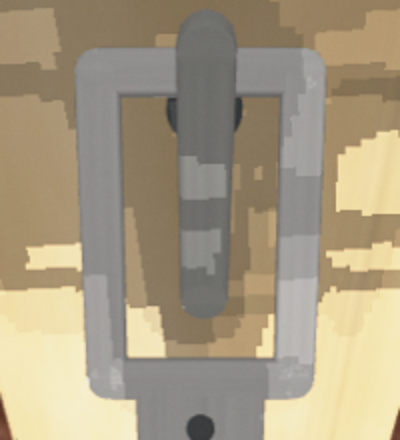

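The head now overlies the far bar and its other end, at about (205,315) in the crop, shows inside the eye. No contact force is reported. Next I'll level it.

Emit:
send_rows --series '[[[-19.8, 0.3, 11.4], [0, 0.1, 0], -1], [[-19.8, 0, 11.5], [0, 0.1, 0], -1], [[-19.8, 0, 11.5], [0, 0.1, 0], -1], [[-19.8, 0, 11.5], [0, 0.1, 0], -1], [[-16, 0, 9], [0, 0.08, 0], -1], [[-14, 0, 7.8], [0, 0.07, 0], -1], [[0, 0, 0], [0, 0, 0], -1], [[0, 0, 0], [0, 0, 0], -1]]'

```text
clock: 12.45
eef_pos: [487.6, -122.2, 244.1]
eef_rot: [2.298, 2.141, -0.002]
force: [-0.3, -0.5, -1.3]
gripper_width: 12.0
```

```bash
python3 - <<'E'
from station import bot
from h import *
d=bot.get_image("side");cv2.imwrite("pics/s12.png",cv2.resize(cv2.cvtColor(d["frame"],cv2.COLOR_RGB2BGR)[150:270,250:390],None,fx=5,fy=5))
d=bot.get_image("wrist"); cv2.imwrite("pics/w12.png",cv2.resize(cv2.cvtColor(d["frame"],cv2.COLOR_RGB2BGR)[0:220,180:380],None,fx=2,fy=2))
s=bot.get_state();p=s["eef_pos"]; r=R.from_rotvec(s["eef_rot"]); print(s["clock"],where(p,r),s["force"],s["moment"],s["q"].round(2))
rows(p,r,[(8,14,0),(0,8,0),(0,3,0),(0,0,0)])
E
```

```text
12.55 (array([16.6,  0.1, 21.1]), array([ 0.   , -0.001,  0.001])) [-0.20295649  0.06582886 -0.86404472] [-0.07402887 -0.05453174 -0.00206796] [-0.29  0.34  2.18 -0.    0.62 -0.22]
[[8.3, -0.1, 7.2], [0.0, 0.001, 0.001], -1]
[[8.0, 0.0, 6.0], [0.0, 0.0, 0.0], -1]
[[0.0, 0.0, 5.0], [0.0, 0.0, 0.0], -1]
[[0.0, 0.0, 3.0], [0.0, 0.0, 0.0], -1]
```

View pics/s12.png

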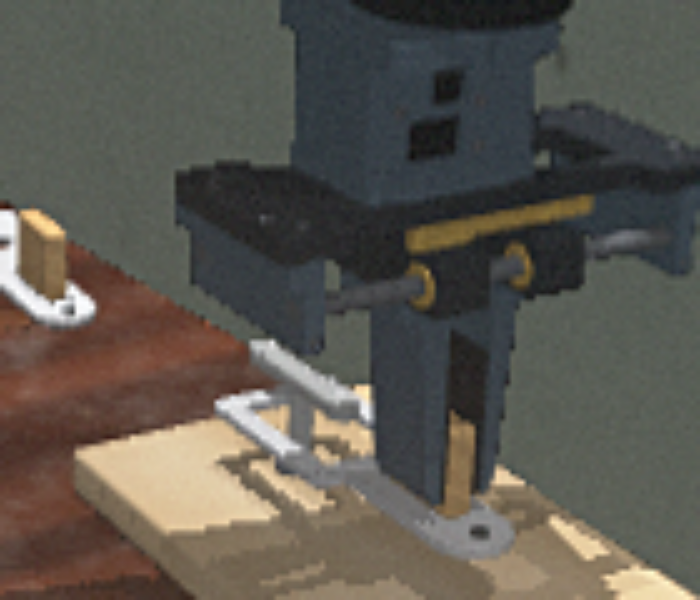

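View pics/w12.png

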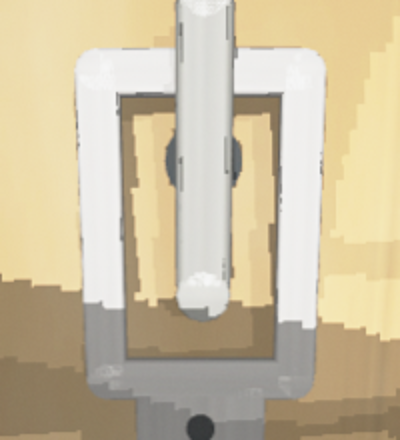

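The tally is threaded and level, with the stem inside the eye. I'll centre it and lower it.

Emit:
send_rows --series '[[[8.3, 0, 7], [0, 0, 0], -1], [[8, 0, 6], [0, 0, 0], -1], [[0, 0, 4], [0, 0, 0], -1], [[0, 0, 2], [0, 0, 0], -1], [[0, 0, 1], [0, 0, 0], -1], [[0, 0, 0], [0, 0, 0], -1], [[0, 0, 0], [0, 0, 0], -1]]'

```text
clock: 13.42
eef_pos: [488.8, -106.5, 224.1]
eef_rot: [2.299, 2.141, 0.0]
force: [0.2, 0.6, -1.5]
gripper_width: 11.6
```

```bash
python3 - <<'E'
from station import bot
from h import *
s=bot.get_state();p=s["eef_pos"]; r=R.from_rotvec(s["eef_rot"]); print(s["clock"],where(p,r),s["force"],p)
E
```

```text
13.425 (array([0.8, 0.1, 1.1]), array([ 0., -0.,  0.])) [ 0.17409147  0.57510139 -1.5471655 ] [ 488.75637929 -106.45224238  224.06374592]
```

Emit:
send_rows --series '[[[0, 0, 0.6], [0, 0, 0], -1], [[0, 0, 0], [0, 0, 0], -1], [[0, 0, 0], [0, 0, 0], -0.4], [[0, 0, 0], [0, 0, 0], -0.1], [[0, 0, 0], [0, 0, 0], -0.1], [[0, 0, 0], [0, 0, 0], -0.1], [[0, 0, 0], [0, 0, 0], -0.1]]'

```text
clock: 14.3
eef_pos: [488.7, -106.3, 223.4]
eef_rot: [-2.299, -2.141, -0.0]
force: [-0.2, -0.7, -0.0]
gripper_width: 41.2
```

Emit:
send_rows --series '[[[0, 0, -10], [0, 0, 0], -0.1], [[0, 0, -20], [0, 0, 0], -0.1], [[0, 0, -40], [0, 0, 0], -0.1], [[0, 0, -40], [0, 0, 0], -0.1], [[0, 0, -30], [0, 0, 0], -0.1], [[0, 0, 0], [0, 0, 0], -0.1], [[0, 0, 0], [0, 0, 0], -0.1]]'

```text
clock: 15.18
eef_pos: [488.4, -106.3, 363.2]
eef_rot: [-2.299, -2.141, 0.0]
force: [-0.2, -0.1, -0.2]
gripper_width: 41.4
```

```bash
python3 - <<'E'
from station import bot
from h import *
d=bot.get_image("side");cv2.imwrite("pics/s13.png",cv2.resize(cv2.cvtColor(d["frame"],cv2.COLOR_RGB2BGR)[150:310,250:450],None,fx=3.7,fy=3.7))
d=bot.get_image("wrist"); cv2.imwrite("pics/w13.png",cv2.cvtColor(d["frame"],cv2.COLOR_RGB2BGR))
s=bot.get_state(); print(s["clock"],s["eef_pos"],s["force"],s["gripper_width"])
E
```

```text
15.275 [ 488.40173456 -106.21602842  362.48135272] [-0.07269184 -0.18108455  0.13616262] 40.97415230955628
```

View pics/s13.png

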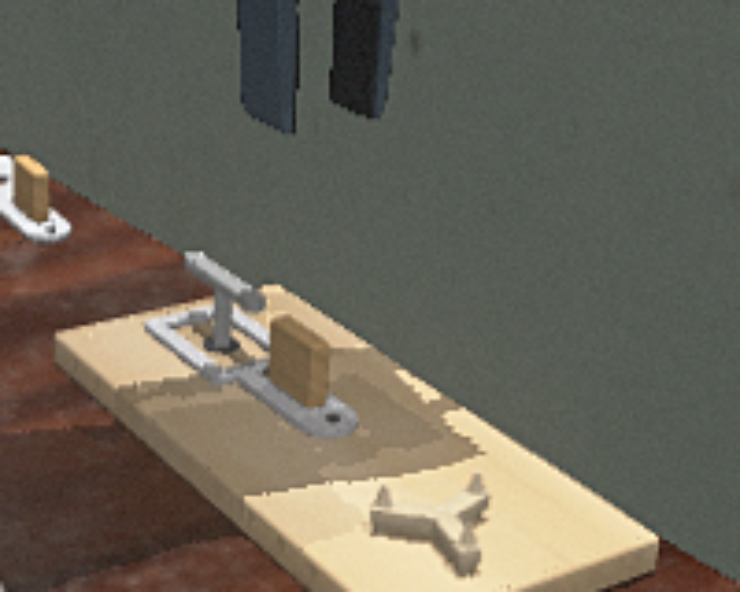

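View pics/w13.png

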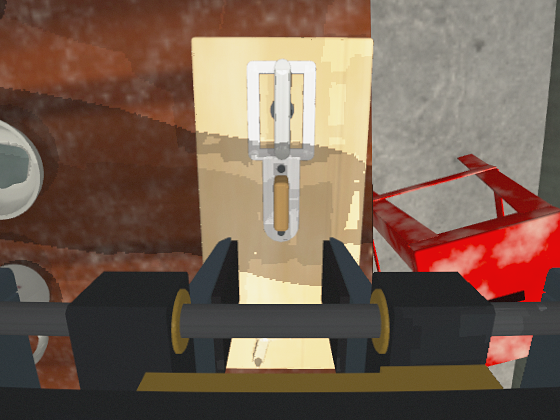

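The tally lies flat on the board. In the wrist view the eye is centred around the stem near (282,109). The gripper is clear, and the stilt and round tally haven't been disturbed. I'm handing the job in.

```bash
python3 - <<'E'
from station import bot
print(bot.sign_off())
E
```

```text
the job is handed in; nothing more can be done
None
```

The oblong tally is on the T-stud: I threaded it over the head tilted 0.55 rad, drew it under, levelled it, lowered it and let go. I handed the job in at about 15.3 s of the 45 s.

- **Tally:** In the last pictures it lies flat on the board under the head, with the stem in its eye. Just before release the arm's pose put the eye centre about 1 mm from the stem and the underside about 1 mm above the board. I lowered it a last 0.6 mm before opening the fingers.
- **Robot:** The gripper was about 140 mm up and clear of everything, with only about 0.2 N on the wrist. No force above a few newtons showed at any step.
- **Bystanders:** The stilt and the round tally look undisturbed in the pictures, but I did not measure their final positions.
- **Disagreement:** The wrist camera's positions differed from those by the top camera and arm pose by 2–4 mm. It shifted tally and stud by about the same amount, so their spacing along the eye agreed.

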